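# Hook and clamp the draw latch of a balcony planter rail

### The arm

A 6-joint arm with a two-finger parallel gripper is mounted at the origin on the work surface. World frame = base frame: x ahead of the robot, y to its left, z up, the work surface at z = 0. Lengths are in m, angles in degrees, forces in N, time in s.
With the tool pointing down it reaches from about 0.375 to 0.9 m from the base axis. Payload 3.1 kg.
Tool frame: the origin (TCP) lies at the very end of the fingers, on their centre line; the grasp point (between the pads) lies behind it (bot.grip_depth is the z of the grasp point in the tool frame, in m); z points along the fingers, y is the direction in which the jaws open and shut (so a half turn about z gives the same grasp; the last joint's range is limited). The gripper opens to 87 mm and grips with 3 to 60 N. Pads are 19 mm wide; open, the fingers measure 117 mm over their backs; the gripper's body (75 mm by 190 mm) begins 51 mm behind the grasp point.
Start: joints at [57.668, 30.224, 82.088, -0, 67.689, -10.227], TCP at [0.235, 0.579, 0.223] pointing down, gripper open.
Joint ranges: [-176.69, 176.69], [-43.24, 126.21], [12.49, 139.97], [-82, 262], [0, 151.66], [-163.58, 163.58]. Speed limits (degrees/s): [159.86, 159.86, 180, 180, 180, 180].

### API

Orientations are given as a 3x3 rotation matrix whose columns are the frame's x, y, z axes.
In Python, from rig import bot, vision gives the robot as it stands. The module is installed in compiled form; this text tells all that it offers.
- The arm moves only by the shell command python3 -m jog 'ROWS'. ROWS is JSON, a list of rows, each a list of 3 entries, a list of its own where there are three numbers: the shift along the tool's x, y, z in mm, then the turn, a rotation vector about the tool's x, y, z in degrees, then the closure, from 0 (fully open) to 1 (shut). In form: [[[dx, dy, dz], [wx, wy, wz], fingers], ...]. A call has 1 to 12 rows; each row is the pose to reach, as a shift and turn from the pose commanded when the call began, along the tool's axes at that moment; what a row does not reach only later rows make up. A row lasts 1/12 s, in which the tool goes at most 41.7 mm and 7.16 degrees, less where a joint would pass 70% of its speed; a pose out of reach is approached as far as the arm can. A call with a gripper value outside its range is refused whole. The fingers move at their own pace and stop on an object; the grip force is fixed at half the most. Time passes only in rows, so rows that repeat a pose let the fingers close. It gives the time, the measured TCP pose, the force and the opening at its end, in the units of the state.
- bot.read_state(): the state, without advancing time (a new reading comes with each control period).
- vision.capture(name): name is "scene" or "top" or "wrist"; returns the picture (400x640x3 uint8, red, green, blue); there is no depth.
- vision.camera_info(name): a dict with "intrinsics" (3x3 intrinsics, pixels), "camera_from_world" (4x4, takes a point from world to camera coordinates); the wrist camera has in their place "mount" (4x4, takes a point from camera to tool coordinates, whose origin is the TCP and whose axes are the flange's). Camera axes: x right, y up, looking along -z (the intrinsics and any distortion apply to the point x, -y, -z); pixel columns grow to the right and rows downward; lengths in m; the calibration is good to about 2 mm. A picture is of the moment at which its call begins: read the wrist's pose just before it. camera_info takes no time and is no camera call.
- bot.hand_in(): hands the job in, once; it reports no verdict.
The state is a dict: "time_s": time; "joint_positions": joint angles; "qvel": joint speeds; "tau": joint torques, N m; "position": TCP position; "tcp_rot": TCP orientation; "force": force on the tool from outside, world axes, zero at the start; "moment": the same for the moment, N m; "opening": opening from 0.0 (shut) to 1.0 (fully open).
Only numpy, scipy, OpenCV 4.12 (cv2) and the standard library are available. Lean on these libraries where they do the work, as an engineer would, in place of code of your own. Each camera call takes 0.05 s, during which the arm holds its last target. There are 200 camera calls.

### The job

The white planter rail hangs loose on the balcony railing: lock its bracket. Hook the red-handled wire bail over the brass keeper behind the handrail, then swing the black-gripped lever past centre towards the robot until it lies fully home and stays clamped by itself, and let go. Feel your way gently: push neither the bail against the keeper nor the lever onto its rest with more than about 25 N; leave the pots and the spray bottle where they stand.

Things in the scene. Friction and masses are not known exactly. Their poses are not given: they have to be found in the camera images.
- planter: White planter rail: tray 620 x 117 mm, rim 60 mm over the table, hung on the robot's side of a dark handrail (40 mm wide, top 115 mm over the table). Origin on the table under the handrail's axis, midway along the rail; x square to the railing, away from the robot; y along it; z up. The latch works in the plane y = 0 at the rail's middle; its hinges are parallel to y.
- lever (a joint): Lever angle: 0 upright, positive towards the robot, dead centre about 1.26, 1.57 flat and home on a rubber rest; leans the other way to -0.7. Stiff hinge (0.05 N m): stays where left until the hooked bail pulls. With the bail hooked, closing takes up to 12 N at the grip before dead centre; then the spring carries the lever home and more push only loads the rest.
- pivot (a point): The lever's hinge axis, 135 mm over the table, 35 mm from the handrail's axis on the robot's side. The rubber rest is 50 mm nearer the robot.
- handle_grip (a point): Centre of the lever's black cross grip, a cylinder 14 mm across, 26 mm long (along y), 75 mm from the pivot. Can be pinched over its 26 mm length from above in every lever position (25 mm free below it and beside it); it turns in the fingers as the lever swings.
- bail_pin (a point): Where the bail is hinged to the lever: 28 mm from the pivot, and 10 degrees farther round towards the robot than the grip is. The bail's hinge is light (0.03 N m): it stays down when laid down and stands when put upright.
- bail_grip (a point): Centre of the bail's red pull barrel, a cylinder 14 mm across, 26 mm long (along y): pinch it over its length from above; it turns in the fingers. It is fixed to the bail 30 mm square off the wires, straight above the bar when the bail lies level. At the start the bail stands raised above the lever.
- bail_bar (a point): Centre of the bail's hooking bar, square-edged steel 5 mm thick (x), 6 mm high, 36 mm long (y), at the end of two wires, 91 mm from the bail's pin. To reach the keeper's slot the lever stands at about -0.3 to 0.5; it follows when the bail is pulled (2 N or so). x away from the robot and z up when the bail lies level.
- keeper_mouth (a point): Middle of the mouth of the brass keeper's slot, with the keeper in mid adjustment: on the jaw behind the handrail, level with the keeper's flat top, 142 mm over the table. The keeper is set up to 7 mm nearer to or farther from the robot than this point shows and stays so: only touch or close sight tells. x away from the robot, square to the railing, z up.
- keeper_floor (a point): Floor of the slot, 20 mm under its mouth (same uncertainty in x). The brass is 16 mm wide in y; the slot's mouth is 7.5 mm in x. Robot side: the hook, a post whose lip (flat top 15 mm in x, 4 mm thick) overhangs the slot by 3 mm. Far side: a block with a flat top 22 mm in x, as high as the lip. The hooked bar's centre lies 7 to 17 mm under the mouth.
- jaw (a joint): How far the clamp jaw has been drawn towards the handrail (m): 0 slack, 2.5 to 18 mm when clamped, against a rubber pad of 4.2 N per mm. Only the hooked bail draws it.
- pot_left: White ceramic pot, 94 mm across, 95 mm tall, standing in the tray at +y of the latch; origin under its centre. Bystander.
- pot_right: The same, at -y of the latch. Bystander.
- spray_bottle: Orange spray bottle, 56 mm across, 160 mm tall, in the tray near its -y end; origin under its centre. Bystander.

How it is judged (in metres and radians):
On the way, in this order (a step that is already met when the one before it is completed fails the run):
1. the bail's bar is down in the keeper's slot, behind the hook and below its lip (x of bail_bar in the frame of keeper_mouth between -0.0128 and 0.0105 m and z of bail_bar in the frame of keeper_mouth below -0.006 m and value of joint lever below 1.2 rad), for 0.2 s.
2. the lever is past centre and home, with the jaw drawn in (value of joint lever above 1.5 rad and value of joint jaw above 0.002 m), for 0.2 s.
At the end, for the whole second after the job is handed in: The lever lies home within 0.07 rad of flat, past centre, the jaw is drawn at least 2 mm towards the handrail, the bail's bar is still in the keeper's slot below the lip, and the robot has let go (all of step 2 and x of bail_bar in the frame of keeper_mouth between -0.0128 and 0.0105 m and z of bail_bar in the frame of keeper_mouth below -0.006 m); the robot touches nothing.
It fails at once if the bail is rammed onto the keeper's top or floor with more than 30 N (contact force between bail_c0 and keeper_c0 above 30 N or contact force between bail_c0 and keeper_c2 above 30 N or contact force between bail_c0 and keeper_c3 above 30 N).
It fails at once if the lever is pushed down too hard: over 45 N on its rest (25 N at the grip gives about that, the rest lying nearer the pivot) (contact force between lever_c0 and planter_c16 above 45 N).
It fails at once if a pot or the spray bottle is moved more than 25 mm (distance of any of pot_left, pot_right, spray_bottle from where it was at the start of the episode above 0.025 m).
It also fails if it takes over 72 s, if anything falls off the work surface, if the arm or the gripper's body presses on something with over 40 N, if the wrist force passes 120 N, or if a joint passes its speed limit or range.

## Working session

There is one attempt and no reset: what is moved stays moved. The work goes in short steps, Python scripts to look and compute and a shell command to move; the robot and the scene stay as the last step left them, time stands still between calls to the robot, and variables do not carry over. Pictures are saved under pics/ and viewed, about 8 in all and at most 12, crops included, and the job is handed in when it is done.

```bash
mkdir -p pics; ls
cat > h.py <<'E'
import numpy as np,cv2
from rig import bot,vision
def snap(n,f):
    im=vision.capture(n); cv2.imwrite('pics/'+f,im[:,:,::-1]); return im
def cam(n,st=None):
    i=vision.camera_info(n); K=np.array(i['intrinsics'])
    if 'mount' in i:
        M=np.array(i['mount']); T=np.eye(4); T[:3,:3]=st['tcp_rot']; T[:3,3]=st['position']; W=T@M
    else: W=np.linalg.inv(np.array(i['camera_from_world']))
    return K,W
def ray(c,u,v):
    K,W=c; d=np.linalg.inv(K)@[u,v,1]; d=W[:3,:3]@[d[0],-d[1],-d[2]]; return W[:3,3],d/np.linalg.norm(d)
def onz(c,u,v,z):
    o,d=ray(c,u,v); return o+d*(z-o[2])/d[2]
def tri(rs):
    A=0;b=0
    for o,d in rs:
        P=np.eye(3)-np.outer(d,d); A=A+P; b=b+P@o
    x=np.linalg.solve(A,b); return x,[np.linalg.norm((np.eye(3)-np.outer(d,d))@(x-o)) for o,d in rs]
def proj(c,p):
    K,W=c; q=np.linalg.inv(W)@np.r_[p,1]; q=K@[q[0],-q[1],-q[2]]; return q[:2]/q[2]
E
python3 - <<'E'
from h import *
s=bot.read_state(); print(s,bot.grip_depth)
a=snap('scene','s0.png');b=snap('top','t0.png');
for n in('scene','top'):
    i=vision.camera_info(n);print(i.keys()); print(np.round(i['intrinsics'],1).tolist(),np.round(cam(n)[1],3).tolist())
cv2.imwrite('pics/st0.png',np.vstack([a,b])[:,:,::-1][:, :])
E
```

```text
pics
{'time_s': 0.0, 'joint_positions': array([ 5.76677387e+01,  3.02793957e+01,  8.21570716e+01, -3.61084728e-04,
        6.76893387e+01, -1.02268729e+01]), 'qvel': array([0.03407005, 0.05259933, 0.09426958, 0.06190293, 0.00583074,
       0.06761303]), 'tau': array([-9.64483988e-04, -4.40038455e+01, -1.76589561e+01,  6.30873931e-02,
        5.83639496e-02, -1.75105324e-04]), 'position': array([0.23476185, 0.57843395, 0.22156323]), 'tcp_rot': array([[-9.26493923e-01,  3.76307910e-01, -1.16941075e-03],
       [ 3.76309531e-01,  9.26492139e-01, -1.85842220e-03],
       [ 3.84110891e-04, -2.16187729e-03, -9.99997589e-01]]), 'force': array([ 0.02551708, -0.00781855,  0.07090636]), 'moment': array([0.00111906, 0.01984409, 0.05119948]), 'opening': 1.0006492208834556} -0.0187
dict_keys(['intrinsics', 'camera_from_world'])
[[435.7, 0.0, 310.4], [0.0, 435.7, 199.7], [0.0, 0.0, 1.0]] [[0.03, -0.688, 0.725, 1.294], [0.999, 0.008, -0.033, -0.075], [0.017, 0.726, 0.688, 0.81], [0.0, 0.0, 0.0, 1.0]]
dict_keys(['intrinsics', 'camera_from_world'])
[[421.4, 0.0, 325.7], [0.0, 421.4, 198.3], [0.0, 0.0, 1.0]] [[0.026, 0.998, -0.059, 0.506], [-1.0, 0.027, 0.01, -0.039], [0.011, 0.059, 0.998, 1.051], [0.0, 0.0, 0.0, 1.0]]
```

View pics/s0.png

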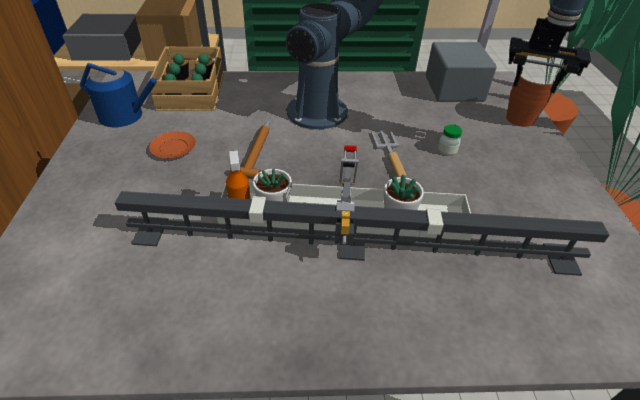

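View pics/t0.png

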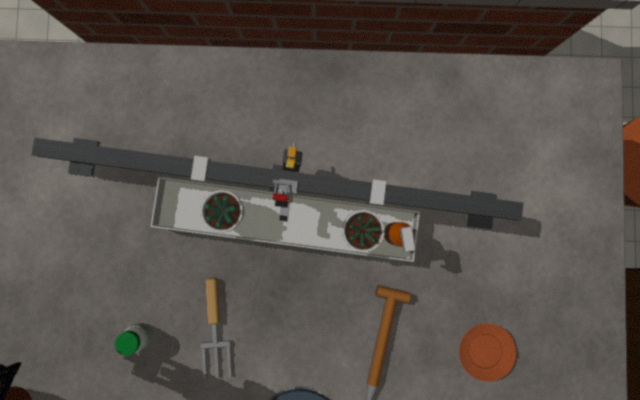

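The scene view (from behind the railing) shows the red barrel at (350,149), brass keeper at (345,222) and grip at about (347,165). In the top view, red is at (280,197), the black lever grip at (284,217) and brass at (291,156). Both pots and the bottle stand clear of the latch.

Run:
```python
from h import *
s=cv2.imread('pics/s0.png');t=cv2.imread('pics/t0.png')
cs,ct=cam('scene'),cam('top')
def cen(im,lo,hi,box,lo2=None,hi2=None):
    h=cv2.cvtColor(im,cv2.COLOR_BGR2HSV);m=cv2.inRange(h,lo,hi)
    if lo2: m|=cv2.inRange(h,lo2,hi2)
    k=np.zeros_like(m);x0,y0,x1,y1=box;k[y0:y1,x0:x1]=m[y0:y1,x0:x1]
    y,x=np.nonzero(k);return x.mean(),y.mean(),len(x),x.min(),x.max(),y.min(),y.max()
R=((0,150,70),(6,255,255)); R2=((172,150,70),(180,255,255))
rs=cen(s,*R,(320,135,380,180),*R2);rt=cen(t,*R,(265,180,300,215),*R2);print(rs,rt)
p,e=tri([ray(cs,*rs[:2]),ray(ct,*rt[:2])]);print('red',p,e)
B=((12,120,80),(32,255,255))
bs=cen(s,*B,(330,200,360,245));bt=cen(t,*B,(275,135,305,175));print(bs,bt)
p,e=tri([ray(cs,*bs[:2]),ray(ct,*bt[:2])]);print('brass',p,e)
# handrail axis top view: dark pixels edges per column
pts=[]
g=cv2.cvtColor(t,cv2.COLOR_BGR2GRAY)
for u in list(range(110,185,5))+list(range(215,265,5))+list(range(310,365,5))+list(range(395,465,5)):
    c0=148+(u-40)*(210-148)/(515-40)
    col=g[int(c0)-16:int(c0)+17,u].astype(int)
    w=np.nonzero(col<62)[0]
    pts.append((u,int(c0)-16+np.median(w) if len(w) else -1,len(w)))
pts=np.array(pts);print(pts[:,2].astype(int))
l=cv2.fitLine(pts[np.abs(pts[:,2]-16)<5,:2].astype(np.float32),cv2.DIST_HUBER,0,.01,.01).ravel();print(l)
a=onz(ct,l[2]-l[0]*200,l[3]-l[1]*200,.115);b=onz(ct,l[2]+l[0]*200,l[3]+l[1]*200,.115)
print('axis',a,b,np.degrees(np.arctan2(*(b-a)[:2])))
crop=cv2.resize(s[130:260,300:400],None,fx=5,fy=4.5,interpolation=cv2.INTER_CUBIC)
crop2=cv2.resize(t[130:230,250:320],None,fx=4.2,fy=5.85,interpolation=cv2.INTER_CUBIC)
cv2.imwrite('pics/c0.png',np.hstack([crop,crop2[:585,:]]))
```

```text
(np.float64(350.5), np.float64(148.1969696969697), 66, np.int64(345), np.int64(356), np.int64(145), np.int64(151)) (np.float64(279.390243902439), np.float64(197.0487804878049), 82, np.int64(273), np.int64(286), np.int64(193), np.int64(200))
red [0.55250005 0.04068281 0.25600389] [np.float64(9.159015838824857e-05), np.float64(9.159015838822107e-05)]
(np.float64(345.0427807486631), np.float64(222.02673796791444), 187, np.int64(341), np.int64(349), np.int64(211), np.int64(233)) (np.float64(290.7426900584795), np.float64(157.0701754385965), 171, np.int64(286), np.int64(295), np.int64(147), np.int64(167))
brass [0.64850428 0.0304249  0.13069693] [np.float64(0.0006622742850161418), np.float64(0.0006622742850161532)]
[13 11 17 20 19 19 12 13 12 13 11 10 12 10 14 12 11 13 11 10 14 14 13 16
 12 16 16 15 13 13 16 16 18 13 17 13 16 16 19 18 17 19 17 16 18 17 18 19
 17 19]
[9.9342817e-01 1.1445724e-01 2.8450000e+02 1.8380000e+02]
axis [0.6297536  0.48686422 0.115     ] [ 0.55140961 -0.40012064  0.115     ] -174.95238201343523
```

View pics/c0.png

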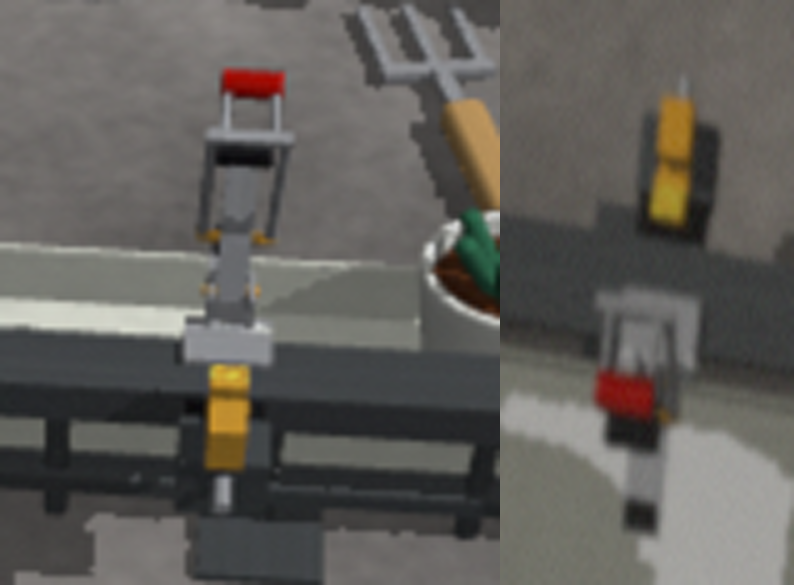

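```bash
cat >> h.py <<'E'
PSI=np.radians(-5.05)
RP=np.array([[np.cos(PSI),-np.sin(PSI),0],[np.sin(PSI),np.cos(PSI),0],[0,0,1]]);O=np.array([.590,.0364,0])
def pl(p): return RP.T@(np.asarray(p)-O)
E
python3 - <<'E'
from h import *
cs,ct=cam('scene'),cam('top')
for n,a,b in (('grip',(349,163.3),(281.4,203.5)),('bar',(350,160.4),(285.7,181)),('red',(350.5,148.2),(279.4,197)),('slot',(345.8,213.5),(290.9,157.4))):
    p,e=tri([ray(cs,*a),ray(ct,*b)]);print(n,p.round(4),pl(p).round(4),np.round(e,4))
for v in(146.5,157.4,167.5):print(pl(onz(ct,290.7,v,.142)).round(4))
E
```

```text
grip [0.5426 0.0417 0.2072] [-0.0477  0.0011  0.2072] [0.0006 0.0006]
bar [0.5843 0.0338 0.2483] [-0.0054 -0.0031  0.2483] [0.0035 0.0035]
red [0.5526 0.0407 0.2561] [-0.0376  0.001   0.2561] [0.0001 0.0001]
slot [0.6445 0.0296 0.1527] [ 0.0549 -0.002   0.1527] [0.0005 0.0005]
[0.0801 0.0017 0.142 ]
[ 0.0564 -0.0011  0.142 ]
[ 0.0345 -0.0038  0.142 ]
```

The measured geometry is consistent: the lever is at about 0.17 rad, the bail wires measure about 95 mm against 91 mm given, and the slot centre is at planter x of about 0.054. Next I move above the barrel with the jaws along the rail.

```bash
cat >> h.py <<'E'
def go(x,z,y=.001,tilt=0,grasp=True):
    """tool delta (mm,deg) to bring the grasp point to planter x,y,z, tool down, tool y along rail y"""
    from scipy.spatial.transform import Rotation as Ro
    s=bot.read_state();R=np.array(s['tcp_rot']);
    D=RP@np.array([[-1,0,0],[0,1,0],[0,0,-1.]])
    D=D@Ro.from_euler('y',tilt,degrees=True).as_matrix()
    T=O+RP@[x,y,z]; T=T-D@[0,0,bot.grip_depth]
    print('shift',(R.T@(T-s['position'])*1e3).round(1),'turn',Ro.from_matrix(R.T@D).as_rotvec(degrees=True).round(1))
def stat():
    s=bot.read_state();R=np.array(s['tcp_rot']);g=np.array(s['position'])+R@[0,0,bot.grip_depth]
    print('t',round(s['time_s'],2),'grasp pl',(pl(g)*1e3).round(1),'F pl',(RP.T@s['force']).round(1),'M',(RP.T@s['moment']).round(2),'open',round(s['opening'],3))
def bail(xb,zb):
    """bar -> lever angle, bail pitch(deg, + up), barrel x,z"""
    P=np.array([-.035,.135]);B=np.array([xb,zb]);v=B-P;d=np.hypot(*v)
    a=(d*d+.028**2-.091**2)/(2*d);h=np.sqrt(.028**2-a*a);u=v/d;n=np.array([-u[1],u[0]])
    p=P+a*u+h*n;w=(B-p)/.091;th=np.arctan2(-(p-P)[0],(p-P)[1])-np.radians(10)
    return th,np.degrees(np.arctan2(w[1],w[0])),B+.03*np.array([-w[1],w[0]])
def barof(x,z,lo=-.7,hi=1.3):
    from scipy.optimize import brentq
    Q=np.array([x,z]);P=np.array([-.035,.135]);r=np.hypot(.091,.03);out=[]
    # pin on circle, distance r from barrel
    for th in np.linspace(lo,hi,4001):
        p=P+.028*np.array([-np.sin(th+np.radians(10)),np.cos(th+np.radians(10))])
        out.append(np.hypot(*(Q-p))-r)
    o=np.array(out);th=np.linspace(lo,hi,4001);res=[]
    for i in np.nonzero(o[:-1]*o[1:]<=0)[0]:
        t=th[i]+np.radians(10);p=P+.028*np.array([-np.sin(t),np.cos(t)]);q=Q-p
        al=np.arctan2(q[1],q[0])-np.arctan2(.03,.091)
        res.append((round(th[i],3),round(np.degrees(al),1),(p+.091*np.array([np.cos(al),np.sin(al)])).round(4)))
    return res
E
python3 - <<'E'
from h import *
go(-.045,.36);print(np.round(vision.camera_info('wrist')['mount'],3))
for b in((-.0054,.2483),(.03,.22),(.054,.17),(.054,.15),(.054,.142),(.054,.132),(.054,.128)):print(b,bail(*b))
E
```

```text
shift [-489.7 -381.1 -119.1] turn [ -0.1  -0.  -17.1]
[[-0.001  0.964  0.266  0.072]
 [ 1.     0.001 -0.     0.   ]
 [-0.001  0.266 -0.964 -0.163]
 [ 0.     0.     0.     1.   ]]
(-0.0054, 0.2483) (np.float64(-0.1058350409450034), np.float64(69.73296917855046), array([-0.03354265,  0.25869188]))
(0.03, 0.22) (np.float64(0.023018367155493352), np.float64(39.224321653926104), array([0.01102925, 0.24324028]))
(0.054, 0.17) (np.float64(-0.1128422071085459), np.float64(4.445362205237262), array([0.05167475, 0.19990975]))
(0.054, 0.15) (np.float64(-0.13632400856233065), np.float64(-8.200210317143792), array([0.05827898, 0.17969327]))
(0.054, 0.142) (np.float64(-0.19079604954594825), np.float64(-13.339967785709666), array([0.06092186, 0.17119054]))
(0.054, 0.132) (np.float64(-0.2951662032154672), np.float64(-19.78083753299761), array([0.0641527 , 0.16022982]))
(0.054, 0.128) (np.float64(-0.34777625482061225), np.float64(-22.334271015045182), array([0.06540028, 0.15574948]))
```

```bash
python3 -m jog '[[[0,0,-60],[0,0,0],0],[[-40,-30,-119],[0,0,0],0],[[-490,-381,-119],[0,0,-17.1],0],[[-490,-381,-119],[0,0,-17.1],0],[[-490,-381,-119],[0,0,-17.1],0],[[-490,-381,-119],[0,0,-17.1],0],[[-490,-381,-119],[0,0,-17.1],0],[[-490,-381,-119],[0,0,-17.1],0],[[-490,-381,-119],[0,0,-17.1],0],[[-490,-381,-119],[0,0,-17.1],0],[[-490,-381,-119],[0,0,-17.1],0],[[-490,-381,-119],[0,0,-17.1],0]]' && python3 -c "
from h import *
stat();go(-.045,.36)"
```

```text
time_s: 1.1
position: [0.4531, 0.2009, 0.3283]
tcp_rot: [[-0.996, 0.087, -0.001], [0.087, 0.996, 0.0], [0.001, 0.0, -1.0]]
force: [0.0, 0.7, -0.1]
opening: 1.001
t 1.1 grasp pl [-150.9  151.8  347. ] F pl [-0.   0.7 -0.1] M [ 0.05 -0.02 -0.05] open 1.001
shift [-105.7 -150.9  -13. ] turn [ 0. -0.  0.]
```

```bash
python3 -m jog '[[[-102,-150,-13],[0,0,0],0],[[-102,-150,-13],[0,0,0],0],[[-102,-150,-13],[0,0,0],0],[[-102,-150,-13],[0,0,0],0],[[-102,-150,-13],[0,0,0],0],[[-102,-150,-13],[0,0,0],0],[[-102,-150,-13],[0,0,0],0]]' && python3 -c "
from h import *
stat();s=bot.read_state();im=snap('wrist','w1.png');np.save('w1.npy',np.r_[np.array(s['tcp_rot']).ravel(),s['position']])
K,W=cam('wrist',s)
for n,p in(('bar',(-.005,0,.248)),('red',(-.0376,.001,.256)),('grip',(-.0477,0,.207)),('slot',(.054,0,.142))):print(n,proj((K,W),O+RP@p).round(0))
"
```

```text
time_s: 1.68
position: [0.541, 0.0442, 0.3407]
tcp_rot: [[-0.996, 0.089, -0.002], [0.089, 0.996, 0.001], [0.002, 0.001, -1.0]]
force: [-0.5, -0.5, -0.9]
opening: 1.001
t 1.68 grasp pl [-49.5   3.4 359.4] F pl [-0.4 -0.6 -0.9] M [ 0.01  0.02 -0.05] open 1.001
bar [318. 253.]
red [319. 218.]
grip [318. 190.]
slot [319. 262.]
```

View pics/w1.png

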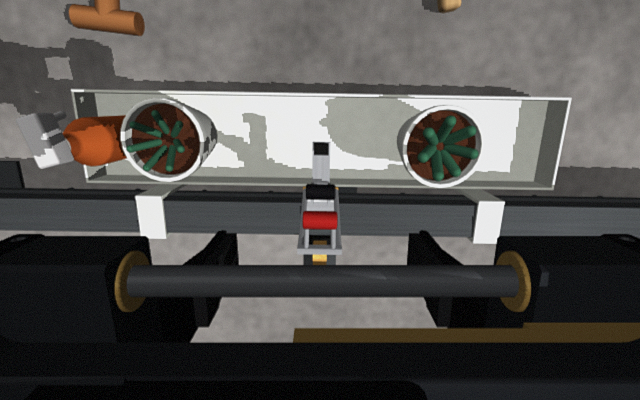

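The wrist view agrees with my estimates: red (320,219), bar (319,250), grip (320,190). The brass is half hidden at (320,258), so I move forward to see the slot itself.

```bash
python3 -m jog '[[[-40,-2,0],[0,0,0],0],[[-80,-2,0],[0,0,0],0],[[-110,-2,0],[0,0,0],0],[[-110,-2,0],[0,0,0],0],[[-110,-2,0],[0,0,0],0],[[-110,-2,0],[0,0,0],0]]' && python3 -c "
from h import *
stat();s=bot.read_state();im=snap('wrist','w2.png');
c=cam('wrist',s)
print([proj(c,O+RP@p).round(1) for p in((.03,0,.142),(.054,0,.142),(.08,0,.142),(-.005,0,.248))])
print([ (v,round(pl(onz(c,320,v,.142))[0],4)) for v in range(150,240,5)])
cv2.imwrite('pics/w2c.png',cv2.resize(im[130:250,260:380,::-1],None,fx=5,fy=5,interpolation=cv2.INTER_CUBIC))
"
```

```text
time_s: 2.23
position: [0.6491, 0.0348, 0.3408]
tcp_rot: [[-0.996, 0.085, -0.003], [0.085, 0.996, 0.001], [0.003, 0.0, -1.0]]
force: [0.1, -0.4, 0.3]
opening: 1.0
t 2.23 grasp pl [ 59.1   3.6 359.5] F pl [ 0.1 -0.4  0.3] M [0.04 0.01 0.01] open 1.0
[array([318.7, 146.6]), array([318.7, 169.2]), array([318.7, 192.7]), array([317.2, 115.4])]
[(150, np.float64(0.0335)), (155, np.float64(0.0388)), (160, np.float64(0.0441)), (165, np.float64(0.0495)), (170, np.float64(0.0549)), (175, np.float64(0.0604)), (180, np.float64(0.0659)), (185, np.float64(0.0714)), (190, np.float64(0.077)), (195, np.float64(0.0826)), (200, np.float64(0.0883)), (205, np.float64(0.094)), (210, np.float64(0.0997)), (215, np.float64(0.1055)), (220, np.float64(0.1114)), (225, np.float64(0.1173)), (230, np.float64(0.1232)), (235, np.float64(0.1292))]
```

View pics/w2c.png

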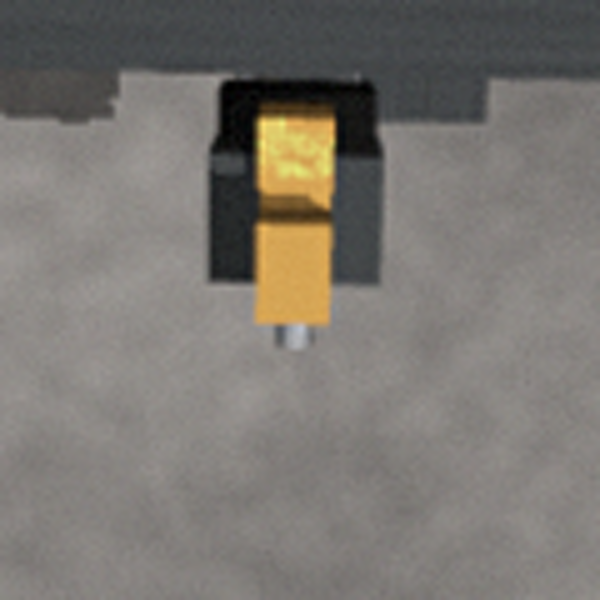

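The slot is the dark band at crop rows 190–222, which puts its centre at planter x of about 0.056, y of about 0. The block is 22 mm long, as given. Next I grasp the barrel.

```bash
python3 -c "
from h import *
go(-.0376,.256)"; python3 -m jog '[[[40,-2,0],[0,0,0],0],[[80,-3,0],[0,0,0],0],[[96.5,-3,0],[0,0,0],0],[[96.5,-3,30],[0,0,0],0],[[96.5,-3,60],[0,0,0],0.3],[[96.5,-3,85],[0,0,0],0.3],[[96.5,-3,103],[0,0,0],0.3],[[96.5,-3,103],[0,0,0],0.3],[[96.5,-3,103],[0,0,0],0.3]]'; python3 -c "
from h import *
stat();go(-.0376,.256);snap('wrist','w3.png')"
```

```text
shift [ 96.3  -2.2 104.1] turn [ 0.  -0.1  0.2]
time_s: 3.03
position: [0.5528, 0.039, 0.2385]
tcp_rot: [[-0.996, 0.087, -0.002], [0.087, 0.996, 0.0], [0.002, 0.0, -1.0]]
force: [-0.0, -0.7, 0.7]
opening: 0.735
t 3.03 grasp pl [-37.2  -0.7 257.2] F pl [ 0.  -0.7  0.7] M [ 0.02 -0.02 -0.01] open 0.735
shift [0.4 1.7 1.2] turn [ 0.  -0.1  0.1]
```

View pics/w3.png

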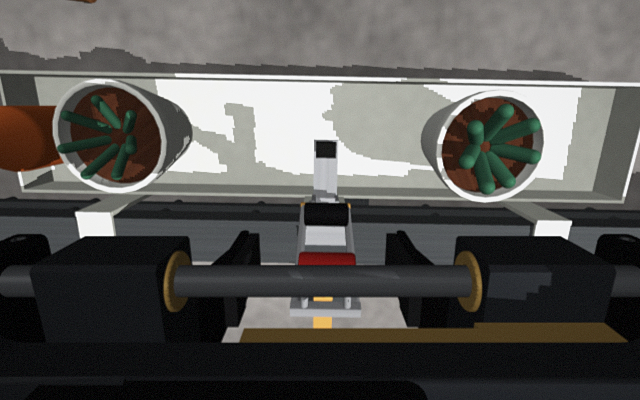

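The barrel (centre u 327, v 260) sits between the fingers, whose gap centre is at about 324. I close on it.

```bash
python3 -m jog '[[[0,1.5,1],[0,0,0],0.5],[[0,1.5,1],[0,0,0],0.6],[[0,1.5,1],[0,0,0],0.7],[[0,1.5,1],[0,0,0],0.8],[[0,1.5,1],[0,0,0],0.8],[[0,1.5,1],[0,0,0],0.8],[[0,1.5,1],[0,0,0],0.8]]'; python3 -c "
from h import *
stat()
for x,z in((-.037,.256),(0,.256),(.02,.245),(.04,.225),(.054,.205),(.058,.19)):print(x,z,barof(x,z))
for x in (.0535,.056,.0585):
  for z in(.165,.15,.145,.135,.13):print(x,z,bail(x,z))"
```

```text
time_s: 3.67
position: [0.5547, 0.0405, 0.2376]
tcp_rot: [[-0.996, 0.088, 0.001], [0.088, 0.996, 0.002], [-0.0, 0.002, -1.0]]
force: [0.6, 1.7, 1.6]
opening: 0.295
t 3.67 grasp pl [-35.6   0.9 256.3] F pl [0.4 1.8 1.6] M [ 0.25  0.08 -0.06] open 0.295
-0.037 0.256 [(np.float64(-0.556), np.float64(79.2), array([-0.0075,  0.2504])), (np.float64(0.24), np.float64(66.2), array([-0.0095,  0.2439]))]
0 0.256 []
0.02 0.245 [(np.float64(-0.423), np.float64(41.6), array([0.0399, 0.2226]))]
0.04 0.225 [(np.float64(-0.246), np.float64(22.1), array([0.0513, 0.1972]))]
0.054 0.205 [(np.float64(-0.28), np.float64(7.9), array([0.0581, 0.1753]))]
0.058 0.19 [(np.float64(-0.213), np.float64(-1.9), array([0.057, 0.16 ]))]
0.0535 0.165 (np.float64(-0.0860050941061575), np.float64(1.3284044450009216), array([0.05280451, 0.19499194]))
0.0535 0.15 (np.float64(-0.11832427722855698), np.float64(-8.185081121003249), array([0.05777114, 0.1796944 ]))
0.0535 0.145 (np.float64(-0.14939446938273365), np.float64(-11.402784560685516), array([0.05943115, 0.17440785]))
0.0535 0.135 (np.float64(-0.2422298996582198), n
[... 598 characters left out ...]
[0.06512088, 0.16357988]))
0.056 0.13 (np.float64(-0.38860708607136085), np.float64(-20.83106894536554), array([0.06666841, 0.15803899]))
0.0585 0.165 (np.float64(-0.2648183647332194), np.float64(1.3311718283923533), array([0.05780306, 0.1949919 ]))
0.0585 0.15 (np.float64(-0.29639258675193825), np.float64(-8.081142799408656), array([0.06271726, 0.1797021 ]))
0.0585 0.145 (np.float64(-0.3263160267995336), np.float64(-11.201771016517831), array([0.06432794, 0.17442847]))
0.0585 0.135 (np.float64(-0.41465857742090834), np.float64(-17.389386944816987), array([0.06746592, 0.16362887]))
0.0585 0.13 (np.float64(-0.4726455066166453), np.float64(-20.430188478309752), array([0.06897198, 0.15811295]))
```

Gripped: an opening of 0.295 is 25.7 mm, against the 26 mm barrel. I swing the bail down along its arc.

```bash
python3 -m jog '[[[-10,0,-1],[0,0,0],0.8],[[-20.5,0,1],[0,0,0],0.8],[[-32,0,5.5],[0,0,0],0.8],[[-43.6,0,10.7],[0,0,0],0.8],[[-54,0,18],[0,0,0],0.8],[[-63.4,0,26],[0,0,0],0.8],[[-71.5,0,35.5],[0,0,0],0.8],[[-78.7,0,45.8],[0,0,0],0.8],[[-82.5,0,53],[0,0,0],0.8],[[-86,0,58],[0,0,0],0.8],[[-86,0,58],[0,0,0],0.8],[[-86,0,58],[0,0,0],0.8]]'; python3 -c "
from h import *
stat();snap('scene','s4.png');snap('wrist','w4.png')
a=cv2.imread('pics/s4.png')[150:250,290:410];b=cv2.imread('pics/w4.png')[130:330,210:430]
cv2.imwrite('pics/c4.png',np.hstack([cv2.resize(a,(400,333),interpolation=cv2.INTER_CUBIC),cv2.resize(b,(366,333),interpolation=cv2.INTER_CUBIC)]))"
```

```text
time_s: 4.67
position: [0.6385, 0.032, 0.178]
tcp_rot: [[-0.996, 0.087, -0.005], [0.087, 0.996, -0.0], [0.004, -0.001, -1.0]]
force: [-0.3, -1.9, -1.4]
opening: 0.295
t 4.67 grasp pl [ 4.880e+01 -1.000e-01  1.967e+02] F pl [-0.2 -2.  -1.4] M [-0.3   0.23  0.02] open 0.295
```

View pics/c4.png

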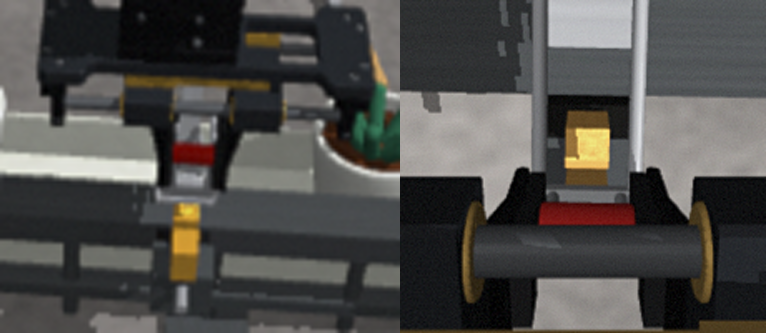

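The bail came down level, with the barrel held. The wrist crop shows the bar at crop row ~195 and the lip top at 130–168. I lower to just above the mouth.

```bash
python3 -c "
from h import *
print(barof(.0488,.1967));go(.060,.1805,.0005)"
python3 -m jog '[[[-3,0.5,3],[0,0,0],0.8],[[-6,0.5,7],[0,0,0],0.8],[[-9,0.5,11],[0,0,0],0.8],[[-11,0.5,15],[0,0,0],0.8],[[-11,0.5,16],[0,0,0],0.8],[[-11,0.5,16],[0,0,0],0.8],[[-11,0.5,16],[0,0,0],0.8]]'; python3 -c "
from h import *
stat();s=bot.read_state();im=snap('wrist','w5.png');c=cam('wrist',s)
g=pl(np.array(s['position'])+s['tcp_rot']@np.array([0,0,bot.grip_depth]));r=barof(g[0],g[2]);print(r)
b=r[-1][2]
for n,p in (('bar nr top',(b[0]-.0025,b[1]+.003)),('bar far top',(b[0]+.0025,b[1]+.003)),('lip nr',(.0375,.142)),('lip far',(.0525,.142)),('slot far',(.06,.142))):print(n,proj(c,O+RP@[p[0],0,p[1]]).round(1))
cv2.imwrite('pics/c5.png',cv2.resize(im[150:270,250:390,::-1],None,fx=5,fy=5,interpolation=cv2.INTER_CUBIC))
"
```

```text
[(np.float64(0.03), np.float64(2.7), array([0.0502, 0.1667]))]
shift [-11.6   0.5  16.7] turn [-0.1 -0.2  0.1]
time_s: 5.35
position: [0.6498, 0.0311, 0.1633]
tcp_rot: [[-0.996, 0.087, -0.003], [0.087, 0.996, -0.001], [0.003, -0.002, -1.0]]
force: [-2.8, -4.8, 0.2]
opening: 0.289
t 5.35 grasp pl [ 60.   0. 182.] F pl [-2.4 -5.   0.2] M [-0.74  0.59 -0.05] open 0.289
[(np.float64(-0.215), np.float64(-6.8), array([0.0565, 0.1522]))]
bar nr top [322.1 232.4]
bar far top [322.1 241.2]
lip nr [322.1 196.1]
lip far [322.1 221.6]
slot far [322.1 234. ]
```

View pics/c5.png

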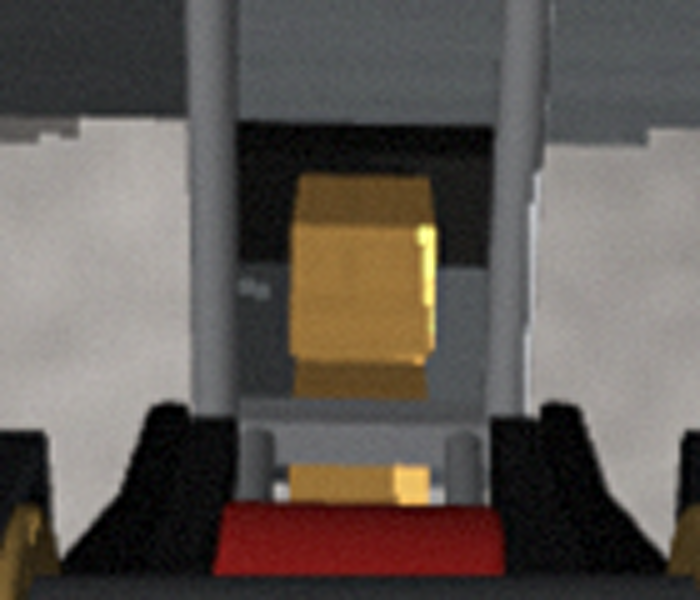

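Close up: the lip top spans v 194.4–222.4, so the slot centre is at about 0.0567. The bar's top edges are at v 234/243, about 1 mm beyond the model. I aim model bar x at 0.0558, ease y by -0.8 mm to relieve the side force, and feel down.

```bash
python3 -m jog '[[[0,-0.8,1],[0,0,0],0.8],[[-0.5,-0.8,3],[0,0,0],0.8],[[-1,-0.8,5],[0,0,0],0.8],[[-1.5,-0.8,6.5],[0,0,0],0.8],[[-1.5,-0.8,7],[0,0,0],0.8],[[-1.5,-0.8,7],[0,0,0],0.8]]'; python3 -c "
from h import *
stat()"; python3 -m jog '[[[-0.3,0,1],[0,0,0],0.8],[[-0.6,0,2],[0,0,0],0.8],[[-0.6,0,2],[0,0,0],0.8],[[-0.6,0,2],[0,0,0],0.8]]';python3 -c "
from h import *
stat()
s=bot.read_state();g=pl(np.array(s['position'])+s['tcp_rot']@np.array([0,0,bot.grip_depth]));print(barof(g[0],g[2]))"
```

```text
time_s: 5.9
position: [0.653, 0.0307, 0.1564]
tcp_rot: [[-0.996, 0.087, 0.001], [0.087, 0.996, -0.0], [-0.001, -0.0, -1.0]]
force: [-1.1, -3.7, 0.4]
opening: 0.291
t 5.9 grasp pl [ 6.320e+01 -1.000e-01  1.751e+02] F pl [-0.8 -3.8  0.4] M [-0.64  0.31 -0.07] open 0.291
time_s: 6.23
position: [0.6534, 0.0307, 0.1543]
tcp_rot: [[-0.996, 0.087, 0.0], [0.087, 0.996, -0.0], [-0.0, -0.0, -1.0]]
force: [-1.2, -5.1, 1.5]
opening: 0.286
t 6.23 grasp pl [ 6.36e+01 -1.00e-01  1.73e+02] F pl [-0.7 -5.1  1.5] M [-0.72  0.28  0.03] open 0.286
[(np.float64(-0.294), np.float64(-12.1), array([0.0573, 0.1437]))]
```

```bash
python3 -m jog '[[[0,-0.5,0.7],[0,0,0],0.8],[[0,-0.5,1.4],[0,0,0],0.8],[[0,-0.5,1.4],[0,0,0],0.8]]';python3 -c "
from h import *
stat()";python3 -m jog '[[[-0.1,0,0.7],[0,0,0],0.8],[[-0.2,0,1.4],[0,0,0],0.8],[[-0.2,0,1.4],[0,0,0],0.8]]';python3 -c "
from h import *
stat()
s=bot.read_state();g=pl(np.array(s['position'])+s['tcp_rot']@np.array([0,0,bot.grip_depth]));print(barof(g[0],g[2]))"
```

```text
time_s: 6.48
position: [0.6535, 0.0305, 0.153]
tcp_rot: [[-0.996, 0.087, 0.001], [0.087, 0.996, 0.0], [-0.001, 0.0, -1.0]]
force: [-1.3, -3.0, 1.3]
opening: 0.291
t 6.48 grasp pl [ 63.8  -0.3 171.7] F pl [-1.  -3.1  1.3] M [-0.51  0.17 -0.  ] open 0.291
time_s: 6.73
position: [0.6536, 0.0305, 0.1516]
tcp_rot: [[-0.996, 0.087, 0.001], [0.087, 0.996, 0.0], [-0.001, 0.0, -1.0]]
force: [-1.0, -3.3, 0.6]
opening: 0.29
t 6.73 grasp pl [ 63.9  -0.2 170.3] F pl [-0.7 -3.4  0.6] M [-0.4   0.2  -0.06] open 0.29
[(np.float64(-0.295), np.float64(-13.8), array([0.0568, 0.1411]))]
```

No contact at model bar z 0.141, so it appears to be entering the slot. I keep going down gently.

```bash
python3 -m jog '[[[-0.3,-0.3,1],[0,0,0],0.8],[[-0.6,-0.3,2],[0,0,0],0.8],[[-0.6,-0.3,2],[0,0,0],0.8]]';python3 -c "
from h import *
stat()";python3 -m jog '[[[-0.3,0,1],[0,0,0],0.8],[[-0.6,0,2],[0,0,0],0.8],[[-0.6,0,2],[0,0,0],0.8]]';python3 -c "
from h import *
stat()
s=bot.read_state();g=pl(np.array(s['position'])+s['tcp_rot']@np.array([0,0,bot.grip_depth]));print(barof(g[0],g[2]))"
```

```text
time_s: 6.98
position: [0.6538, 0.0304, 0.1493]
tcp_rot: [[-0.996, 0.087, -0.0], [0.087, 0.996, 0.001], [0.0, 0.001, -1.0]]
force: [-0.4, -1.8, 0.9]
opening: 0.292
t 6.98 grasp pl [ 64.1  -0.4 168. ] F pl [-0.2 -1.8  0.9] M [-0.19  0.3  -0.08] open 0.292
time_s: 7.23
position: [0.6541, 0.0303, 0.1472]
tcp_rot: [[-0.996, 0.087, -0.001], [0.087, 0.996, 0.001], [0.001, 0.0, -1.0]]
force: [-1.4, -0.5, 1.1]
opening: 0.288
t 7.23 grasp pl [ 64.4  -0.5 165.9] F pl [-1.4 -0.7  1.1] M [-0.13  0.48 -0.07] open 0.288
[(np.float64(-0.304), np.float64(-16.4), array([0.0559, 0.1371]))]
```

```bash
python3 -m jog '[[[-0.3,0,1],[0,0,0],0.8],[[-0.6,0,2],[0,0,0],0.8],[[-0.9,0,3],[0,0,0],0.8],[[-0.9,0,3],[0,0,0],0.8]]';python3 -c "
from h import *
stat()";python3 -m jog '[[[-0.4,0,1],[0,0,0],0.8],[[-0.8,0,2],[0,0,0],0.8],[[-1.1,0,3.3],[0,0,0],0.8],[[-1.1,0,3.3],[0,0,0],0.8],[[-1.1,0,3.3],[0,0,0],0.8]]';python3 -c "
from h import *
stat()
s=bot.read_state();g=pl(np.array(s['position'])+s['tcp_rot']@np.array([0,0,bot.grip_depth]));print(barof(g[0],g[2]))
im=snap('wrist','w6.png');a=snap('scene','s6.png')
a=cv2.resize(a[170:250,310:390,::-1],(400,400),interpolation=cv2.INTER_CUBIC);b=cv2.resize(im[150:270,260:380,::-1],(400,400),interpolation=cv2.INTER_CUBIC)
cv2.imwrite('pics/c6.png',np.hstack([a,b]))"
```

```text
time_s: 7.57
position: [0.6551, 0.0301, 0.1442]
tcp_rot: [[-0.996, 0.087, -0.001], [0.087, 0.996, 0.001], [0.001, 0.0, -1.0]]
force: [-3.3, -0.5, 0.8]
opening: 0.291
t 7.57 grasp pl [ 65.4  -0.5 162.9] F pl [-3.2 -0.7  0.8] M [-0.07  0.49 -0.06] open 0.291
time_s: 7.98
position: [0.6562, 0.03, 0.141]
tcp_rot: [[-0.996, 0.087, -0.001], [0.087, 0.996, 0.0], [0.001, 0.0, -1.0]]
force: [-2.9, 0.7, 0.7]
opening: 0.29
t 7.98 grasp pl [ 66.6  -0.6 159.7] F pl [-3.   0.4  0.7] M [ 0.07  0.63 -0.07] open 0.29
[(np.float64(-0.383), np.float64(-19.8), array([0.0564, 0.1315]))]
```

View pics/c6.png

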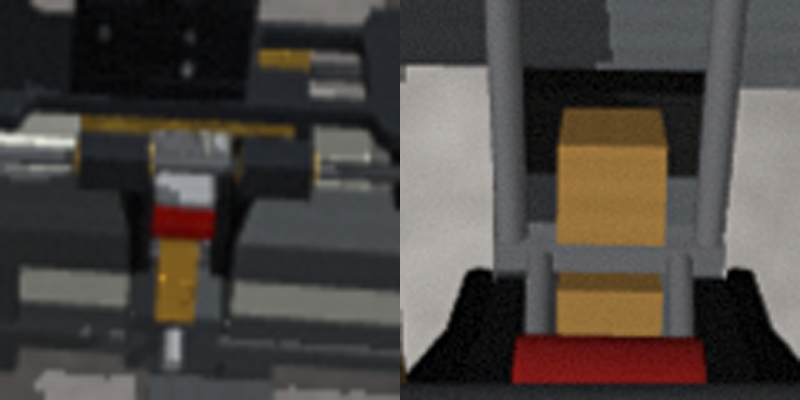

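The bar lies between the lip and the block, about 10 mm under the mouth. I tuck it under the hook, let go, and rise over the lever grip.

```bash
python3 -m jog '[[[1,0,0],[0,0,0],0.8],[[2,0,0],[0,0,0],0.8],[[2,0,0],[0,0,0],0.8],[[2,0,0],[0,0,0],0.45],[[2,0,0],[0,0,0],0.45],[[2,0,0],[0,0,0],0.45],[[2,0,-20],[0,0,0],0.45],[[2,0,-55],[0,0,0],0.45],[[2,0,-95],[0,0,0],0.45],[[40,0,-100],[0,0,0],0.45],[[79,0,-100],[0,0,0],0.45],[[79,0,-100],[0,0,0],0.45]]';python3 -c "
from h import *
stat();s=bot.read_state();im=snap('wrist','w7.png');c=cam('wrist',s);a=snap('scene','s7.png')
for th in(-.5,-.3,-.1,.1):
  p=(-.035-.075*np.sin(th),0,.135+.075*np.cos(th));print(th,np.round(p,4),proj(c,O+RP@p).round(1))
h=cv2.cvtColor(im,cv2.COLOR_RGB2HSV);m=cv2.inRange(h,(0,150,70),(6,255,255))|cv2.inRange(h,(172,150,70),(180,255,255));y,x=np.nonzero(m);print('red',x.mean() if len(x) else 0,y.mean() if len(y) else 0,len(x), 'pred',proj(c,O+RP@[.0646,0,.1597]))
a=cv2.resize(a[160:250,300:390,::-1],(400,400),interpolation=cv2.INTER_CUBIC);b=cv2.resize(im[100:300,220:420,::-1],(400,400),interpolation=cv2.INTER_CUBIC)
cv2.imwrite('pics/c7.png',np.hstack([a,b]))"
```

```text
time_s: 9.08
position: [0.566, 0.0386, 0.2395]
tcp_rot: [[-0.996, 0.086, -0.016], [0.086, 0.996, 0.002], [0.016, 0.001, -1.0]]
force: [-2.7, 0.2, -1.9]
opening: 0.55
t 9.08 grasp pl [-2.380e+01  1.000e-01  2.582e+02] F pl [-2.7 -0.1 -1.9] M [ 0.07  0.14 -0.02] open 0.55
-0.5 [0.001  0.     0.2008] [321.9 261.6]
-0.3 [-0.0128  0.      0.2067] [321.9 245. ]
-0.1 [-0.0275  0.      0.2096] [321.9 223.9]
0.1 [-0.0425  0.      0.2096] [321.9 199.6]
red 321.17208413001913 309.0229445506692 523 pred [321.89410644 312.60233289]
```

View pics/c7.png

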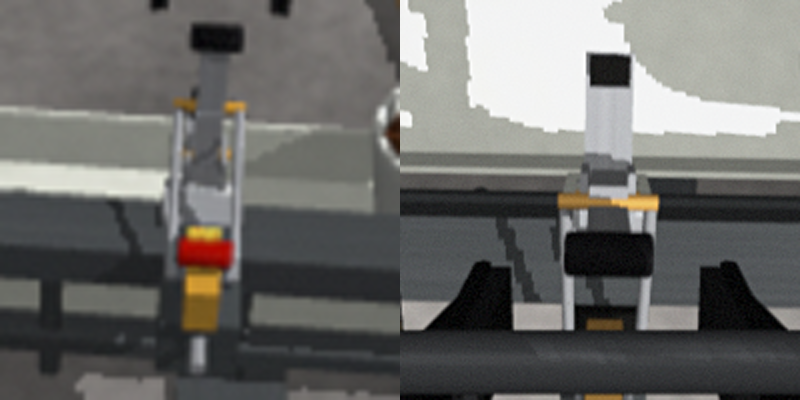

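The bail stays hooked (red at v 309), and the black grip is at wrist (324,227) and scene (348.8,168.5). The arm was still settling, so I re-measure the grip.

```bash
python3 -m jog '[[[0,0,0],[0,0,0],0.45],[[0,0,0],[0,0,0],0.45],[[0,0,0],[0,0,0],0.45]]' ;python3 -c "
from h import *
stat();cs=cam('scene')
for th in(-.5,-.3,-.1,.1):print(th,proj(cs,O+RP@[-.035-.075*np.sin(th),0,.135+.075*np.cos(th)]).round(1))
s=bot.read_state();im=snap('wrist','w8.png');c=cam('wrist',s)
g=im[:,322:326].max(2).mean(1);print([(v,int(g[v])) for v in range(190,275,3)])
for th in(-.5,-.3,-.2,-.1,.1):print(th,proj(c,O+RP@[-.035-.075*np.sin(th),0,.135+.075*np.cos(th)]).round(1))
"
```

```text
time_s: 9.43
position: [0.5794, 0.0363, 0.2413]
tcp_rot: [[-0.996, 0.087, 0.001], [0.087, 0.996, -0.0], [-0.001, -0.0, -1.0]]
force: [0.0, 0.2, -0.4]
opening: 0.55
t 9.43 grasp pl [-10.6  -1.  260. ] F pl [ 0.   0.2 -0.4] M [0.04 0.04 0.01] open 0.55
-0.5 [348.1 179.9]
-0.3 [348.3 173.6]
-0.1 [348.3 168.2]
0.1 [348.3 163.9]
[(190, 60), (193, 12), (196, 19), (199, 18), (202, 15), (205, 16), (208, 13), (211, 9), (214, 80), (217, 86), (220, 86), (223, 84), (226, 82), (229, 74), (232, 48), (235, 11), (238, 12), (241, 53), (244, 95), (247, 96), (250, 95), (253, 192), (256, 240), (259, 238), (262, 241), (265, 82), (268, 42), (271, 49), (274, 54)]
-0.5 [323.7 239.7]
-0.3 [323.7 222.3]
-0.2 [323.8 211.8]
-0.1 [323.8 200.4]
0.1 [323.8 175.5]
```

```bash
python3 -m jog '[[[16,1,0],[0,0,0],0.45],[[16,1,20],[0,0,0],0.45],[[16,1,38],[0,0,0],0.45],[[16,1,50],[0,0,0],0.45],[[16,1,50],[0,0,0],0.45],[[16,1,50],[0,0,0],0.8],[[16,1,50],[0,0,0],0.8],[[16,1,50],[0,0,0],0.8],[[16,1,50],[0,0,0],0.8]]';python3 -c "
from h import *
stat();a=snap('scene','s9.png');h=cv2.cvtColor(a,cv2.COLOR_RGB2HSV);m=cv2.inRange(h,(0,150,70),(6,255,255))|cv2.inRange(h,(172,150,70),(180,255,255));m[:, :320]=0;m[:,380:]=0;m[:190]=0;m[240:]=0;y,x=np.nonzero(m);print('red',x.mean(),y.mean(),len(x))
for p in((.0646,.1597),(.061,.1597),(.0646,.1680),(.0606,.1734)):print(p,proj(cam('scene'),O+RP@[p[0],0,p[1]]))"
```

```text
time_s: 10.23
position: [0.5628, 0.039, 0.1922]
tcp_rot: [[-0.996, 0.087, 0.002], [0.087, 0.996, -0.0], [-0.002, -0.0, -1.0]]
force: [-0.1, 1.0, -0.4]
opening: 0.331
t 10.23 grasp pl [-2.740e+01  2.000e-01  2.109e+02] F pl [-0.2  1.  -0.4] M [-0.    0.    0.02] open 0.331
red 345.43283582089555 216.67164179104478 67
(0.0646, 0.1597) [346.72811274 214.49149158]
(0.061, 0.1597) [346.72451056 213.27601577]
(0.0646, 0.168) [347.02327571 211.69472265]
(0.0606, 0.1734) [347.21170203 208.50690116]
```

Red is at (345.4,216.7), as expected for a seated bail. I finish closing on the lever grip and start the swing.

```bash
python3 -m jog '[[[0,0,0],[0,0,0],0.8],[[0,0,0],[0,0,0],0.8],[[0,0,0],[0,0,0],0.8],[[8,0,-0.5],[0,0,0],0.8],[[15.7,0.2,0],[0,0,0],0.8],[[21,0.3,1],[0,0,0],0.8],[[26.8,0.4,1.8],[0,0,0],0.8],[[32,0.5,3.5],[0,0,0],0.8],[[37.4,0.6,5.4],[0,0,0],0.8],[[37.4,0.6,5.4],[0,0,0],0.8]]';python3 -c "
from h import *
stat();s=bot.read_state();g=pl(np.array(s['position'])+s['tcp_rot']@np.array([0,0,bot.grip_depth]));v=g-[-.035,0,.135];print('th',np.arctan2(-v[0],v[2]),np.hypot(v[0],v[2]));a=snap('scene','s10.png')
h=cv2.cvtColor(a,cv2.COLOR_RGB2HSV);m=cv2.inRange(h,(0,150,70),(6,255,255))|cv2.inRange(h,(172,150,70),(180,255,255));m[:, :320]=0;m[:,380:]=0;m[:190]=0;m[240:]=0;y,x=np.nonzero(m);print('red',x.mean(),y.mean(),len(x))"
```

```text
time_s: 11.12
position: [0.5303, 0.043, 0.1864]
tcp_rot: [[-0.996, 0.088, 0.014], [0.088, 0.996, 0.0], [-0.014, 0.001, -1.0]]
force: [11.2, 4.2, -6.6]
opening: 0.297
t 11.12 grasp pl [-60.3   1.3 205.1] F pl [10.8  5.1 -6.6] M [ 0.85 -1.88 -0.04] open 0.297
th 0.34631940503653147 0.07449124630878438
red 345.5 213.0 62
```

```bash
python3 -m jog '[[[5,0,2.5],[0,0,0],0.8],[[10,0,5.2],[0,0,0],0.8],[[14.5,0,8.5],[0,0,0],0.8],[[19.1,0,11.7],[0,0,0],0.8],[[23,0,15.5],[0,0,0],0.8],[[27.1,0,19.6],[0,0,0],0.8],[[27.1,0,19.6],[0,0,0],0.8],[[27.1,0,19.6],[0,0,0],0.8]]';cat >> h.py <<'E'
def chk(f):
    stat();s=bot.read_state();g=pl(np.array(s['position'])+s['tcp_rot']@np.array([0,0,bot.grip_depth]));v=g-[-.035,0,.135];print('th',np.arctan2(-v[0],v[2]),np.hypot(v[0],v[2]));a=snap('scene',f)
    h=cv2.cvtColor(a,cv2.COLOR_RGB2HSV);m=cv2.inRange(h,(0,150,70),(6,255,255))|cv2.inRange(h,(172,150,70),(180,255,255));m[:, :320]=0;m[:,380:]=0;m[:190]=0;m[240:]=0;y,x=np.nonzero(m);print('red',x.mean(),y.mean(),len(x))
E
python3 -c "
from h import *
chk('s11.png')"
```

```text
time_s: 11.83
position: [0.5032, 0.0458, 0.1678]
tcp_rot: [[-0.996, 0.088, 0.013], [0.088, 0.996, 0.001], [-0.013, 0.002, -1.0]]
force: [7.2, 6.4, 1.4]
opening: 0.288
t 11.83 grasp pl [-87.5   1.6 186.5] F pl [6.6 7.  1.4] M [ 1.08 -1.35  0.05] open 0.288
th 0.7950031097163364 0.07355219351118494
red 345.6875 209.875 64
```

```bash
python3 -m jog '[[[3.5,0.5,4.5],[0,0,0],0.8],[[6.8,1,9],[0,0,0],0.8],[[10.5,1,15.5],[0,0,0],0.8],[[13.6,1,22.3],[0,0,0],0.8],[[15,1,26],[0,0,0],0.8],[[16,1,29.4],[0,0,0],0.8],[[16,1,29.4],[0,0,0],0.8],[[16,1,29.4],[0,0,0],0.8]]';
python3 -c "
from h import *
chk('s12.png')"
```

```text
time_s: 12.55
position: [0.484, 0.0478, 0.1371]
tcp_rot: [[-0.996, 0.087, 0.005], [0.087, 0.996, 0.0], [-0.005, 0.001, -1.0]]
force: [3.7, 4.5, -0.3]
opening: 0.279
t 12.55 grasp pl [-106.7    2.   155.8] F pl [ 3.3  4.8 -0.3] M [ 0.78 -0.61  0.05] open 0.279
th 1.2879273288493274 0.07465374636638286
red 345.875 207.671875 64
```

```bash
python3 -m jog '[[[0.8,0.5,4],[0,0,0],0.8],[[1.6,0.5,7.4],[0,0,0],0.8],[[2.2,0.5,11],[0,0,0],0.8],[[2.5,0.5,14],[0,0,0],0.8],[[2.5,0.5,14],[0,0,0],0.8],[[2.5,0.5,14],[0,0,0],0.8]]';
python3 -c "
from h import *
chk('s13.png')"; python3 -m jog '[[[0.1,0,1.5],[0,0,0],0.8],[[0.1,0,3],[0,0,0],0.8],[[0.1,0,3],[0,0,0],0.8]]';
python3 -c "
from h import *
chk('s14.png')"
```

```text
time_s: 13.1
position: [0.4799, 0.0483, 0.1223]
tcp_rot: [[-0.996, 0.087, 0.001], [0.087, 0.996, -0.0], [-0.001, 0.0, -1.0]]
force: [3.6, 2.9, -2.5]
opening: 0.279
t 13.1 grasp pl [-110.7    2.2  141. ] F pl [ 3.3  3.2 -2.5] M [ 0.53 -0.71  0.06] open 0.279
th 1.4916468603259752 0.0759253091463767
red 346.1551724137931 207.1551724137931 58
time_s: 13.4
position: [0.4795, 0.0483, 0.1194]
tcp_rot: [[-0.996, 0.087, 0.0], [0.087, 0.996, -0.0], [-0.0, -0.0, -1.0]]
force: [4.1, 2.5, -3.5]
opening: 0.274
t 13.4 grasp pl [-111.2    2.1  138.1] F pl [ 3.9  2.8 -3.5] M [ 0.5  -0.74 -0.01] open 0.274
th 1.5297323922498494 0.07621957695275858
red 346.0877192982456 207.0 57
```

The spring is now pulling the hand down (Fz -3.5 N), so the lever is past centre. I follow it home gently, then let go.

```bash
python3 -m jog '[[[-0.4,0,1],[0,0,0],0.8],[[-0.7,0,2],[0,0,0],0.8],[[-0.7,0,2.5],[0,0,0],0.8],[[-0.7,0,2.5],[0,0,0],0.8]]';
python3 -c "
from h import *
chk('s15.png')"; python3 -m jog '[[[0,0,0.7],[0,0,0],0.8],[[0,0,1.4],[0,0,0],0.8],[[0,0,1.4],[0,0,0],0.8]]';
python3 -c "
from h import *
chk('s16.png')"
```

```text
time_s: 13.78
position: [0.4792, 0.0484, 0.1171]
tcp_rot: [[-0.996, 0.087, -0.002], [0.087, 0.996, 0.0], [0.002, -0.0, -1.0]]
force: [2.7, 1.9, -2.4]
opening: 0.274
t 13.78 grasp pl [-111.4    2.2  135.8] F pl [ 2.5  2.2 -2.4] M [ 0.39 -0.38  0.01] open 0.274
th 1.5603332957087224 0.07638833337986894
red 346.0 206.94827586206895 58
time_s: 14.08
position: [0.4791, 0.0484, 0.1157]
tcp_rot: [[-0.996, 0.087, -0.002], [0.087, 0.996, 0.0], [0.002, -0.0, -1.0]]
force: [0.2, 2.1, -1.7]
opening: 0.278
t 14.08 grasp pl [-111.5    2.2  134.4] F pl [ 0.1  2.1 -1.7] M [ 0.37 -0.12  0.06] open 0.278
th 1.5786229509297929 0.07647961730926965
red 346.0 206.94827586206895 58
```

Home, with light force. I open and rise clear, then look.

```bash
python3 -m jog '[[[0,0,0],[0,0,0],0.45],[[0,0,0],[0,0,0],0.45],[[0,0,0],[0,0,0],0.45],[[0,0,0],[0,0,0],0.45],[[0,0,-15],[0,0,0],0.45],[[0,0,-40],[0,0,0],0.45],[[0,0,-80],[0,0,0],0.45],[[0,0,-120],[0,0,0],0.45],[[0,0,-130],[0,0,0],0.45],[[0,0,-130],[0,0,0],0.45],[[0,0,-130],[0,0,0],0.45],[[0,0,-130],[0,0,0],0.45]]';
python3 -c "
from h import *
chk('s17.png');s=bot.read_state();im=snap('wrist','w17.png');c=cam('wrist',s);a=cv2.imread('pics/s17.png')
for th in(1.3,1.45,1.57):p=O+RP@[-.035-.075*np.sin(th),0,.135+.075*np.cos(th)];print(th,proj(c,p).round(1),proj(cam('scene'),p).round(1))
a=cv2.resize(a[140:250,290:400],(400,400),interpolation=cv2.INTER_CUBIC);b=cv2.resize(im[40:300,190:450,::-1],(400,400),interpolation=cv2.INTER_CUBIC)
cv2.imwrite('pics/c17.png',np.hstack([a,b]))"
```

```text
time_s: 15.13
position: [0.4787, 0.0484, 0.2447]
tcp_rot: [[-0.996, 0.087, -0.003], [0.087, 0.996, 0.0], [0.003, -0.0, -1.0]]
force: [-0.3, -0.0, 0.2]
opening: 0.553
t 15.13 grasp pl [-111.8    2.1  263.4] F pl [-0.3 -0.   0.2] M [-0.01  0.02  0.  ] open 0.553
th 0.5393147193260674 0.14961839433013935
red 345.864406779661 206.89830508474577 59
1.3 [319.3 207.7] [346.4 164.8]
1.45 [319.4 201.1] [346.1 167.8]
1.57 [319.5 197.5] [345.8 170.5]
```

View pics/c17.png

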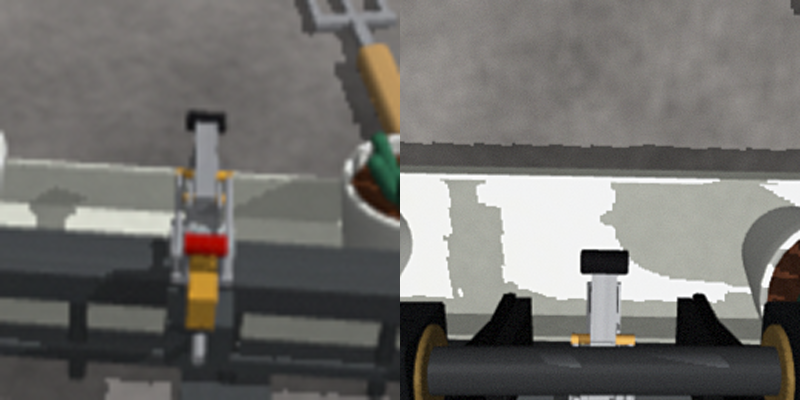

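```bash
python3 -c "
from h import *
s=bot.read_state();c=cam('wrist',s);cs=cam('scene');ct=cam('top')
im=vision.capture('wrist');a=vision.capture('scene');t=vision.capture('top')
def dark(im,box):
    x0,y0,x1,y1=box;m=(im[y0:y1,x0:x1].max(2)<45).astype(np.uint8);n,l,st,ce=cv2.connectedComponentsWithStats(m);i=1+np.argmax(st[1:,4]);print(st[i],ce[i]+[x0,y0]);return ce[i]+[x0,y0]
w=dark(im,(290,190,350,230));q=dark(a,(335,165,358,180))
for h in((w,q),):
    p,e=tri([ray(c,*w),ray(cs,*q)]);print(pl(p).round(4),np.round(e,4));v=pl(p)-[-.035,0,.135];print('th',np.arctan2(-v[0],v[2]),np.hypot(v[0],v[2]))
# pin gold cross bolts both views
cv2.imwrite('pics/t18.png',cv2.resize(t[130:230,240:340,::-1],(500,500),interpolation=cv2.INTER_CUBIC))
t0=cv2.imread('pics/t0.png')[:,:,::-1]
R=lambda x:cv2.inRange(cv2.cvtColor(x,cv2.COLOR_RGB2HSV),(12,120,80),(32,255,255))[135:175,275:305]
for x in(t0,t):
    y,_=np.nonzero(R(x));print('brass rows',y.min()+135,y.max()+135,y.mean()+135)
"
```

```text
[ 18  13  30  15 430] [322.70930233 209.6744186 ]
[ 6  6 11  5 27] [345.88888889 172.62962963]
[-0.1001  0.0014  0.1367] [0.0013 0.0013]
th 1.5448005830067262 0.06507222238173896
brass rows 147 167 157.0701754385965
brass rows 152 173 161.34883720930233
```

View pics/t18.png

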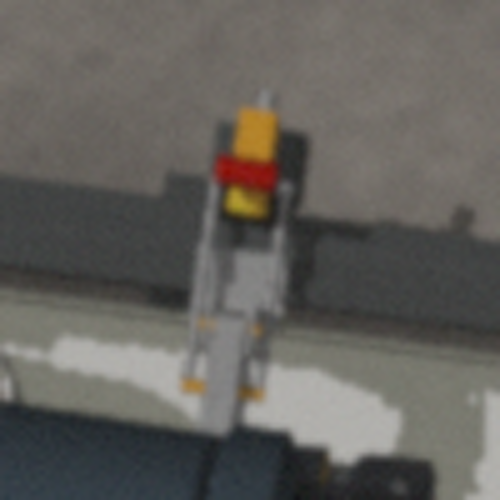

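The grip lies at z of about 0.137 (flat is 0.135), and the brass has moved 9–12 mm towards the rail. The triangulated grip radius is off (65 mm against 75 mm), so I confirm by touch: closed fingertips press a few newtons on the grip.

```bash
python3 -m jog '[[[-8,-0.5,0],[0,0,0],1],[[-8,-0.5,0],[0,0,0],1],[[-8,-0.5,30],[0,0,0],1],[[-8,-0.5,60],[0,0,0],1],[[-8,-0.5,85],[0,0,0],1],[[-8,-0.5,95],[0,0,0],1],[[-8,-0.5,98],[0,0,0],1],[[-8,-0.5,98],[0,0,0],1],[[-8,-0.5,98],[0,0,0],1]]' | grep -E 'pos|force|open'; for i in 1; do :; done; python3 -m jog '[[[0,0,1],[0,0,0],1],[[0,0,2],[0,0,0],1],[[0,0,3],[0,0,0],1],[[0,0,3],[0,0,0],1]]' | grep -E 'pos|force'; python3 -m jog '[[[0,0,1],[0,0,0],1],[[0,0,2],[0,0,0],1],[[0,0,2],[0,0,0],1]]'| grep -E 'pos|force'
```

```text
position: [0.4888, 0.047, 0.1484]
force: [0.4, -0.7, 0.4]
opening: 0.023
position: [0.4882, 0.0471, 0.1454]
force: [-0.1, 0.2, -0.2]
position: [0.4879, 0.0471, 0.1429]
force: [-0.4, 0.3, 0.3]
```

```bash
python3 -m jog '[[[0,0,1],[0,0,0],1],[[0,0,1],[0,0,0],1],[[0,0,1],[0,0,0],1]]' | grep -E 'pos|force'; python3 -m jog '[[[0,0,1],[0,0,0],1],[[0,0,1],[0,0,0],1],[[0,0,1],[0,0,0],1]]'| grep -E 'pos|force';  python3 -m jog '[[[0,0,1],[0,0,0],1],[[0,0,1],[0,0,0],1],[[0,0,1],[0,0,0],1]]'| grep -E 'pos|force'
```

```text
position: [0.488, 0.0472, 0.1422]
force: [-1.2, 0.6, 2.5]
position: [0.4881, 0.0471, 0.142]
force: [-2.2, -0.0, 9.1]
position: [0.4881, 0.0471, 0.1417]
force: [-4.7, 0.2, 15.9]
```

A firm stop at z = 0.142, exactly the grip's top when flat: about 16 N for 0.5 mm. The lever is home on its rest. I retreat, check and hand in.

```bash
python3 -m jog '[[[0,0,-3],[0,0,0],1],[[0,0,-20],[0,0,0],1],[[0,0,-55],[0,0,0],1],[[0,0,-95],[0,0,0],1],[[0,0,-130],[0,0,0],1],[[0,0,-130],[0,0,0],1],[[0,0,-130],[0,0,0],1],[[0,0,-130],[0,0,0],1]]' | grep -E 'time|pos|force'; python3 -c "
from h import *
chk('s20.png');a=cv2.imread('pics/s20.png');b=cv2.imread('pics/s17.png')
print('latch change',cv2.absdiff(a,b)[165:235,325:365].max(2).mean())
t=vision.capture('top');t0=cv2.imread('pics/t0.png')[:,:,::-1]
g=lambda x:cv2.inRange(cv2.cvtColor(x,cv2.COLOR_RGB2HSV),(4,180,120),(14,255,255))[215:260,380:420]
for x in(t0,t):
  y,xx=np.nonzero(g(x));print('bottle',xx.mean(),y.mean(),len(y))
print(bot.hand_in())"
```

```text
time_s: 18.13
position: [0.4872, 0.0472, 0.2693]
force: [0.3, -0.5, -1.2]
t 18.13 grasp pl [-103.3    1.7  288. ] F pl [ 0.3 -0.5 -1.2] M [ 0.05 -0.    0.03] open 0.006
th 0.4198473200799706 0.1675585872819464
red 345.91379310344826 206.94827586206895 58
latch change 1.2767857142857142
bottle 14.557971014492754 17.304347826086957 138
bottle 14.966480446927374 17.720670391061454 179
the job is handed in; nothing more can be done
None
```

The bracket is locked and the job was handed in at about 18 s. I swung the red bail down and felt its bar into the keeper's slot. I then swung the lever past centre, followed it gently onto its rest, and let go.

**Checks that agreed:**
- **Bar in the slot:** it went about 10 mm below the mouth with only a few newtons, and the wrist view showed it between the hook's lip and the block. I did not re-measure it in the slot after clamping. The red barrel stayed in line with that and did not move on release.
- **Jaw drawn in:** the top view shows the brass moved about 9–12 mm towards the handrail.
- **Lever home:** a light closed-finger press met a firm stop at z = 0.142 m, which is the grip's top when flat. The press reached about 16 N at the grip, under the 25 N limit.
- **Clear and undisturbed:** after I backed off, the latch picture was unchanged and the hand was clear of everything. The bottle had not moved measurably. I saw no contact with the pots but did not measure them.

**Check that disagreed:** triangulating the lever grip after release put it 65 mm from my estimated pivot, against 75 mm given. I put this down to an error of several millimetres in my pivot's x position. The grip's height, which is what shows it lying flat, was within 2 mm.

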